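# Lay a cement mould over, wide face up, and seat it on the tester's keyed turntable

### The job

The steel mould of set cement standing on its edge on the loading rails is due for its final-set test, which is made on its wide face. Lay it over and seat it in the round pocket of the turntable, wide face up, turned so that the notch under its ball handle drops over the pocket's key and the mould sits flat and fully home. Leave the stopwatch and the square cover glass where they are.

Things in the scene. Friction and masses are not known exactly. Their poses are not given: they have to be found in the camera images.
- station: mould station of a setting-time tester, fixed on the bench: grey base plate about 120 x 278 mm on four rubber feet, its top 20 mm above the bench, with loading rails and a turntable. Origin on the bench below the centre of the turntable's pocket; x across the rails, +y along the rails towards the turntable and on beyond it, z up
- rails (a point): middle of the loading rails, on the centre line, level with their tops (30.5 mm above the bench), 137 mm behind the pocket's centre. Two steel slide rails, each 10 mm wide, with a 36 mm gap between them, 150 mm long, leading level onto the turntable. Outside them two side guides 5 mm thick, inner faces 85 mm apart, tops 40 mm above the bench
- pocket (a point): centre of the floor of the turntable's round pocket, 22 mm above the bench; axes as the station's. The pocket is 82.5 mm wide and 8 mm deep; the steel turntable is 116 mm across, its top 30 mm above the bench. A worm drive holds it stiffly where it stopped (about 4 N m); it need not be turned
- key_zone (a point): point at the pocket's wall in the middle of the range of the key: a steel block 10 mm wide, reaching 9 mm in from the wall, 6 mm high, fixed to the turntable. Its angle differs each time and is not told: 72 to 112 degrees anticlockwise (from above) of the station's +y, i.e. on its -x side. Find it by eye or by turning the mould
- mould: tapered steel mould of set cement, 0.48 to 0.78 kg, 40 mm high, 78 mm across the narrow face, 90 mm across the wide one. Origin: narrow face's centre; z to the wide face, x along the handle. It starts lying on its taper in the rails' gap, narrow face to the turntable, handle up and 45 deg to the station's -x. Pushed high on the wide face it tips onto its narrow face, handle ahead and 45 deg to -x
- notch (a point): middle of the one notch in the mould's narrow end, straight under the handle: 15 mm wide, 10 mm deep radially, 10 mm high, open to the narrow face. Off the key the mould rides aslant on it, narrow face's centre 3 mm or more above the pocket's floor; let go with the notch over the key, it drops flat and turns no farther. The wide face fits neither guides nor pocket
- wide_face (a point): centre of the mould's wide face, 40 mm from the narrow face
- ball (a point): centre of the black ball (20 mm diameter) at the end of the mould's handle: 66 mm from the mould's axis, 26 mm from the narrow face; its stem is 8 mm thick; in the pocket a sideways push of about 2 to 5 N at the ball turns the mould, and the finger's friction can hold the mould up until it is let go
- stopwatch: black stopwatch, 65 x 58 x 15 mm, lying on the bench behind the loading end; origin under its centre
- cover_glass: square green-grey cover glass, 80 x 80 x 6 mm, lying on the bench beyond the turntable; origin under its centre

How it is judged:
By the outcome, as a careful person would: the job done as asked, in the order asked, and still so for the second after the job is handed in, with the robot touching nothing.
It also fails if it takes over 64 s, if anything falls off the work surface, if the arm or the gripper's body presses on something with over 40 N, if the wrist force passes 120 N, or if a joint passes its speed limit or range.

### The arm

A 7-joint arm with a two-finger parallel gripper is mounted at the origin on a cart in front of the work surface, level with it; the furniture and walls round the work are solid. World frame = base frame: x ahead of the robot, y to its left, z up, the work surface at z = 0. Lengths are in m, angles in rad, forces in N, time in s.
With the tool pointing down it reaches from about 0.425 to 0.925 m from the base axis. Payload 6.8 kg.
Tool frame: the origin (TCP) lies where the fingers leave the gripper's body, on its centre line; the fingertips stand 73 mm ahead of it and the grasp point (between the pads) lies 54 mm ahead of it; z points along the fingers, y is the line along which they close (so a half turn about z gives the same grasp; the last joint's range is limited). The gripper opens to 85 mm and grips with 20 to 120 N. Pads are 22 mm wide; open, the fingers measure 114 mm over their backs; the gripper's body (76 mm by 85 mm) begins 54 mm behind the grasp point. The pads swing forward as they close: fully open they stand 13 mm farther back than shut.
Start: joints at [1.238, 0.477, 0.022, 1.555, -0.011, 1.109, -0.083], TCP at [0.15, -0.658, 0.304] pointing down, gripper open.
Joint ranges: [-2.96, 2.96], [-0.34, 2.1], [-1.41, 1.46], [0.24, 2.44], [-1.37, 4.51], [0.17, 1.92], [-2.96, 2.96]. Speed limits (rad/s): [2.39, 2.39, 3.14, 3.14, 3.14, 3.14, 3.14].

### API

Orientations are given as a rotation vector (axis times angle).
In Python, from bench import r gives the robot as it stands.
- The arm moves only by the shell command python3 drive.py 'ROWS' [OPENING] [FORCE]. ROWS is a JSON list of rows, 1 to 5 of them, each of 6 numbers: dx, dy, dz in units of 100 mm, then a rotation vector rx, ry, rz in units of 0.2 rad; each row is the pose to reach, as a shift and turn from the pose commanded when the command began, along the tool's axes at that moment; what a row does not reach only later rows make up. A row lasts 1/10 s, in which the tool goes at most 0.05 m and 0.15 rad, less where a joint would pass 70% of its speed; a pose out of reach is approached as far as the arm can. OPENING is the finger opening in m, set as the command begins (- or left out keeps the last). The fingers move at their own pace and stop on an object; FORCE is the grip in N (left out, the last holds). Time passes only in rows, so rows that do not move let the fingers close. It prints the time, the measured TCP pose, the force, the opening and the grip force at its end. Input that does not fit is refused with a message, and nothing moves.
- r.get_obs(): the state, without advancing time (a new reading comes with each control period).
- r.grab_frame(name): name is "side" or "top" or "wrist"; returns (picture, depth): 480x640x3 uint8, blue, green, red; 480x640 float32, m along the optical axis (not along the pixel's ray), 0 where there is no reading.
- r.camera_info(name): a dict with "camera_matrix" (3x3 intrinsics, pixels), "R" (3x3) and "t" (3): a world point X has camera coordinates R X + t. Camera axes: x right, y down, z forward; pixel columns grow to the right and rows downward; lengths in m; the calibration is good to about 2 mm. A picture is of the moment at which its call begins: read the wrist's pose just before it. camera_info takes no time and is no camera call; for the wrist camera it gives the pose at the moment of the call.
- r.hand_in(): hands the job in; it is judged then, once.
The state is a dict: "clock": time; "joints": joint angles; "qvel": joint speeds; "tau": joint torques, N m; "tcp_pos": TCP position; "orientation": TCP orientation; "contact_force": force on the tool from outside, world axes, zero at the start; "moment": the same for the moment, N m; "grip_width": finger opening in m; "gripper_force": force on a finger pad.
Only numpy, scipy, OpenCV 4.12 (cv2) and the standard library are available. Lean on these libraries where they do the work, as an engineer would, in place of code of your own. Each camera call takes 0.05 s, during which the arm holds its last target. There are 200 camera calls.

## Working session

There is one attempt and no reset: what is moved stays moved. The work goes in short steps, Python scripts to look and compute and a shell command to move; the robot and the scene stay as the last step left them, time stands still between calls to the robot, and variables do not carry over. Pictures are saved under pics/ and viewed, at most 10 in all, crops included, and the job is handed in when it is done.

```bash
ls; mkdir -p pics
python3 - <<'E'
from bench import r
import cv2,numpy as np
o=r.get_obs();print(o['clock'],o['tcp_pos'],o['orientation'])
a,d=r.grab_frame("top");b,e=r.grab_frame("side")
for n in("top","side"):
    c=r.camera_info(n);print(n,c["camera_matrix"].tolist(),c["R"].round(3).tolist(),c["t"])
cv2.imwrite("pics/top.png",a);cv2.imwrite("pics/side.png",b)
np.savez("f0.npz",a=a,d=d,b=b,e=e)
E
```

```text
bench.py
drive.py
pics
0.0 [ 0.15033947 -0.65755923  0.30291349] [-3.11996347e+00 -3.52190666e-01  5.46981585e-04]
top [[442.9396929155175, 0.0, 312.435639775537], [0.0, 442.9396929155175, 231.50798871802732], [0.0, 0.0, 1.0]] [[0.02, -1.0, 0.01], [-0.995, -0.021, -0.099], [0.1, -0.008, -0.995]] [-0.01746772  0.48755569  0.99908517]
side [[498.6439014620488, 0.0, 320.3840883498336], [0.0, 498.6439014620488, 243.43805738614796], [0.0, 0.0, 1.0]] [[-0.999, -0.039, -0.026], [0.007, 0.411, -0.912], [0.046, -0.911, -0.41]] [0.4878472  0.07602393 1.20552429]
```

View pics/top.png

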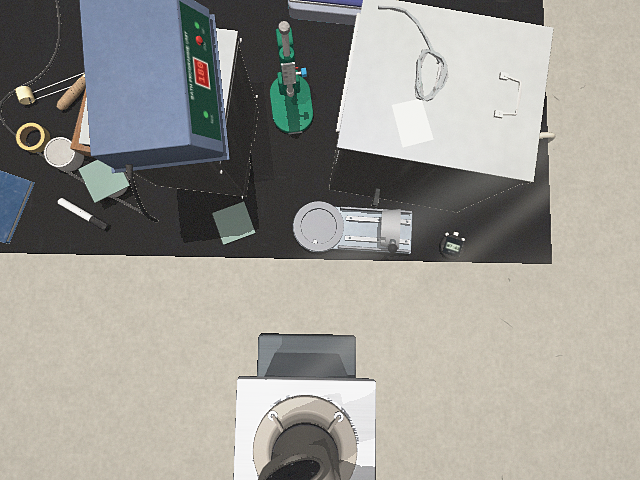

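View pics/side.png

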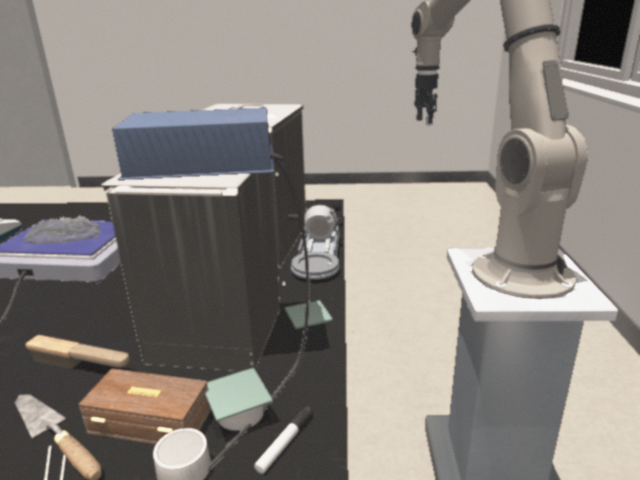

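The top view shows the turntable at about (318,227), with the rails running right to about x=412. The mould is at about (390,228) with its ball near (393,247). The stopwatch is at (453,244) and the cover glass at (234,222). I'll measure the station and zoom in.

```bash
cat > h.py <<'E'
import numpy as np,cv2
from bench import r
def ray(n,px,z,ci=None):
    c=ci or r.camera_info(n);K=c["camera_matrix"];R=c["R"];t=c["t"]
    C=-R.T@t;d=R.T@np.linalg.inv(K)@np.array([px[0],px[1],1.]);return C+d*(z-C[2])/d[2]
def pt(n,px,dep,ci=None):
    c=ci or r.camera_info(n);p=np.linalg.inv(c["camera_matrix"])@np.array([px[0],px[1],1.])*dep
    return c["R"].T@(p-c["t"])
def cloud(n,d,ci=None):
    c=ci or r.camera_info(n);K=c["camera_matrix"];v,u=np.indices(d.shape)
    P=np.stack([(u-K[0,2])/K[0,0]*d,(v-K[1,2])/K[1,1]*d,d],-1)-c["t"];P=P@c["R"];P[d==0]=np.nan;return P
E
python3 - <<'E'
from h import *
f=np.load("f0.npz");a=f['a'];d=f['d']
cv2.imwrite("pics/topz.png",cv2.resize(a[190:270,280:480],None,fx=4,fy=4,interpolation=cv2.INTER_CUBIC))
P=cloud("top",d)
np.set_printoptions(precision=4,suppress=True)
for p in [(318,227),(301,227),(340,227),(360,227),(390,228),(393,247),(453,244),(400,170),(420,215),(234,222)]:
    print(p,P[p[1],p[0]])
m=np.isfinite(P[...,2])&(P[...,2]>.012)&(P[...,2]<.05)&(P[...,0]<.62)&(P[...,0]>.38)&(abs(P[...,1]+.1)<.25)
m=m.astype(np.uint8);n,l,s,c=cv2.connectedComponentsWithStats(m)
for i in range(1,n):
    if s[i,4]>60:
        q=P[l==i];print(s[i],q.min(0),q.max(0))
# tall obstacle front
q=P[(P[...,2]>.1)&(P[...,1]<.0)&(P[...,1]>-.5)&(P[...,0]<1.0)];print(q[:,0].min(),q[:,1].min(),q[:,1].max(),q[:,2].max())
E
```

```text
(318, 227) [ 0.4991 -0.0202  0.0193]
(301, 227) [0.4984 0.0193 0.0179]
(340, 227) [ 0.499  -0.0706  0.03  ]
(360, 227) [ 0.5007 -0.1175  0.0236]
(390, 228) [ 0.4904 -0.1715  0.1083]
(393, 247) [ 0.4491 -0.1754  0.1213]
(453, 244) [ 0.4663 -0.3357  0.0162]
(400, 170) [ 0.5747 -0.1576  0.2778]
(420, 215) [ 0.5354 -0.2635 -0.0021]
(234, 222) [0.5085 0.1777 0.0038]
[329 185  45  11 146] [ 0.5767 -0.1473  0.0124] [ 0.5943 -0.0429  0.0495]
[379 194  84  18 276] [ 0.5434 -0.3489  0.0123] [ 0.5749 -0.1571  0.0499]
[ 293  201   97   52 3839] [ 0.4431 -0.1859  0.0137] [0.5587 0.0381 0.0435]
[395 210  18  44 514] [ 0.4429 -0.2398  0.0134] [ 0.5412 -0.1994  0.0445]
[440 232  20  27 339] [ 0.4336 -0.35    0.012 ] [ 0.4948 -0.3054  0.0193]
0.01132665054696231 -0.39204700854836366 -2.6646382457838405e-05 0.38387265397167747
```

View pics/topz.png

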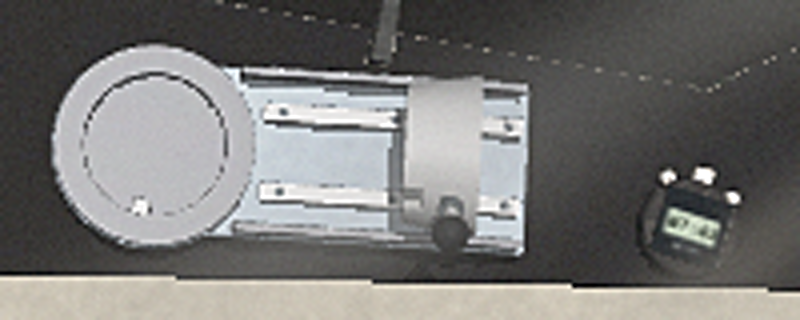

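The zoomed view shows the key as a bright spot at about (141,208), i.e. full-frame px (315.3,242), with the turntable centre near (318.5,226). The rails run at rows 115 and 195 of the zoom. I'll get precise numbers next.

Run:
```python
from h import *
np.set_printoptions(precision=4,suppress=True)
f=np.load("f0.npz");a=f['a'];d=f['d'];g=a.astype(int).sum(2)
P=cloud("top",d)
# station outline: bright
m=((g>240)).astype(np.uint8);m[:195]=0;m[252:]=0;m[:,:285]=0;m[:,420:]=0
n,l,s,c=cv2.connectedComponentsWithStats(m);i=1+s[1:,4].argmax();m=(l==i).astype(np.uint8);print(s[i])
co=max(cv2.findContours(m,0,1)[0],key=cv2.contourArea)[:,0]
left=co[co[:,0]<330]; left=left[(left[:,0]<325)]
W=np.array([ray("top",p,.03) for p in left])
A=np.c_[2*W[:,:2],np.ones(len(W))];x=np.linalg.lstsq(A,(W[:,:2]**2).sum(1),rcond=None)[0]
print("centre",x[:2],"R",np.sqrt(x[2]+x[0]**2+x[1]**2))
# pocket dark arc
pix=[(u,v) for v in range(200,255) for u in range(295,342) if g[v,u]<300 and .036<np.hypot(*(ray("top",(u,v),.03)[:2]-x[:2]))<.047]
W=np.array([ray("top",p,.03) for p in pix]);A=np.c_[2*W[:,:2],np.ones(len(W))];y=np.linalg.lstsq(A,(W[:,:2]**2).sum(1),rcond=None)[0]
print("pocket",y[:2],np.sqrt(y[2]+y[0]**2+y[1]**2),len(pix))
k=[(u,v,g[v,u]) for v in range(236,248) for u in range(308,322) if g[v,u]>620];print(k)
k=np.array(k)
kp=ray("top",(k[:,:2]).mean(0),.028);print("key",kp)
# rails: very bright, z=.0305
pr=[(u,v) for v in range(205,250) for u in range(345,378) if g[v,u]>690]
W=np.array([ray("top",p,.0305) for p in pr]);
for q in (W[W[:,0]>.5],W[W[:,0]<=.5]):
    print("rail",np.polyfit(q[:,1],q[:,0],1),q.mean(0))
# mould
q=P[(P[...,2]>.06)&(P[...,2]<.14)&(P[...,1]>-.25)&(P[...,1]<-.12)&(P[...,0]<.56)&(P[...,0]>.42)];print("mould",q.min(0),q.max(0))
for x0 in np.arange(.44,.56,.01):
    w=q[abs(q[:,0]-x0)<.005]
    if len(w):print(x0.round(3),w[:,1].min(),w[:,1].max(),w[:,2].max())
for y0 in np.arange(-.34,.1,.04):
    w=P[(abs(P[...,1]-y0)<.02)&(P[...,0]>.56)&(P[...,0]<.7)&(P[...,2]>.05)]
    if len(w):print("box",y0.round(3),w[:,0].min(),w[w[:,0].argmin()])
```

```text
[ 293  201  127   51 5106]
centre [ 0.5    -0.0201] R 0.05815799166851098
pocket [ 0.5014 -0.0207] 0.04020959360076483 45
[(314, 240, np.int64(750)), (315, 240, np.int64(755)), (316, 240, np.int64(683)), (314, 241, np.int64(727)), (315, 241, np.int64(724)), (316, 241, np.int64(732)), (313, 242, np.int64(765)), (314, 242, np.int64(740)), (315, 242, np.int64(732)), (316, 242, np.int64(733)), (315, 243, np.int64(679)), (316, 243, np.int64(631))]
key [ 0.4647 -0.0136  0.028 ]
rail [0.0857 0.5314] [ 0.5212 -0.1196  0.0305]
rail [0.0454 0.4791] [ 0.474  -0.1129  0.0305]
mould [ 0.4388 -0.2479  0.068 ] [ 0.56   -0.1318  0.1266]
0.44 -0.18190442575538676 -0.16659002928981534 0.12400642549991096
0.45 -0.19454552509794576 -0.16559692416137917 0.1266352606686408
0.46 -0.19275751596709464 -0.15627173855452395 0.12093306788505
0.47 -0.19162047375323307 -0.15449056763886854 0.11054747362436501
0.48 -0.19062287882130383 -0.15358756424503134 0.1137128114832532
0.49 -0.1897899740352023 -0.1529993999816442 0.11792863401628897
0.5 -0.19276976554867015 -0.15316877911502835 0.11570055082579228
0.51 -0.19
[... 181 characters left out ...]
67127533
0.54 -0.19536917564201844 -0.13176673370081257 0.10852577239878136
0.55 -0.1461035009892287 -0.1335196716754479 0.11023232968511842
0.56 -0.24792893638852023 -0.13557736039211565 0.12655088587017263
box -0.34 0.5600743566428752 [ 0.5601 -0.3224  0.3601]
box -0.3 0.5600026025537058 [ 0.56   -0.3025  0.3586]
box -0.26 0.5600001563262266 [ 0.56   -0.2524  0.1022]
box -0.22 0.5600147788227013 [ 0.56   -0.2292  0.345 ]
box -0.18 0.5633620442722105 [ 0.5634 -0.1988  0.3551]
box -0.14 0.5613987273276954 [ 0.5614 -0.1438  0.1054]
box -0.1 0.5767703871213168 [ 0.5768 -0.1164  0.3526]
box -0.06 0.5830268872329194 [ 0.583  -0.0799  0.3506]
box -0.02 0.6184054582193979 [ 0.6184 -0.0393  0.3503]
```

Run:
```python
from h import *
np.set_printoptions(precision=4,suppress=True)
f=np.load("f0.npz");a=f['a'];d=f['d'];P=cloud("top",d)
Z=lambda p:(p[0]/4+280-.375,p[1]/4+190-.375)
for nm,p,q,z in [("rail1",(265,112),(510,128),.0305),("rail2",(260,190),(515,208),.0305),("guideT",(245,72),(525,90),.04),("guideB",(232,232),(522,250),.04)]:
    A,B=ray("top",Z(p),z),ray("top",Z(q),z);print(nm,A,B,np.degrees(np.arctan2(A[0]-B[0],A[1]-B[1])))
print("box top edge",ray("top",(337,146),.355),ray("top",(533,181),.355))
print("box foot",ray("top",(330,190),0),ray("top",(460,212),0))
q=P[188:206,372:384].reshape(-1,3);q=q[(q[:,2]>.03)];print("lever");print(q[np.argsort(q[:,0])][:40:2])
```

```text
rail1 [ 0.521  -0.0839  0.0305] [ 0.5147 -0.2254  0.0305] 2.540801886085715
rail2 [ 0.4758 -0.0816  0.0305] [ 0.4685 -0.2282  0.0305] 2.853467741490775
guideT [ 0.5426 -0.0713  0.04  ] [ 0.5356 -0.2319  0.04  ] 2.476879263296943
guideB [ 0.4507 -0.0652  0.04  ] [ 0.4439 -0.23    0.04  ] 2.371696653966747
box top edge [ 0.5923 -0.041   0.355 ] [ 0.5426 -0.353   0.355 ]
box foot [ 0.5908 -0.0476  0.    ] [ 0.5444 -0.3586  0.    ]
lever
[[ 0.5397 -0.1418  0.1053]
 [ 0.5397 -0.1397  0.105 ]
 [ 0.54   -0.1358  0.1026]
 [ 0.5411 -0.1349  0.1085]
 [ 0.5413 -0.1372  0.1076]
 [ 0.5419 -0.1335  0.1038]
 [ 0.5435 -0.1414  0.108 ]
 [ 0.5438 -0.1396  0.1059]
 [ 0.5441 -0.1377  0.1042]
 [ 0.5458 -0.1352  0.1065]
 [ 0.5461 -0.1418  0.1056]
 [ 0.5462 -0.1376  0.1048]
 [ 0.5466 -0.1338  0.1014]
 [ 0.5478 -0.1455  0.1091]
 [ 0.548  -0.1436  0.1073]
 [ 0.5488 -0.1358  0.1019]
 [ 0.5498 -0.1433  0.1094]
 [ 0.5503 -0.1353  0.1057]
 [ 0.5504 -0.1459  0.1063]
 [ 0.5508 -0.1378  0.1032]]
```

```bash
cat >> h.py <<'E'
from scipy.spatial.transform import Rotation as Ro
def go(x,y,z,yaw=None,tilt=(0,0,0)):
    """tool down; yaw=direction (deg, world) of tool y; tilt=world rotvec on top. prints shift+turn in tool axes"""
    o=r.get_obs();R0=Ro.from_rotvec(o['orientation']);d=R0.inv().apply(np.array([x,y,z])-o['tcp_pos'])
    rv=np.zeros(3)
    if yaw is not None:
        c,s=np.cos(np.radians(yaw)),np.sin(np.radians(yaw));ty=np.array([c,s,0]);tz=np.array([0,0,-1.]);tx=np.cross(ty,tz)
        rv=(R0.inv()*Ro.from_rotvec(tilt)*Ro.from_matrix(np.c_[tx,ty,tz])).as_rotvec()
    print("t",o['clock'],"d",d.round(4),"rv",rv.round(4),"dist",np.linalg.norm(d).round(3),"F",o['contact_force'].round(1))
E
python3 -c "
from h import *
go(.485,-.25,.30,-92.6);go(.49,-.24,.168,-92.6)"
```

```text
t 0.1 d [ 0.4171 -0.3228  0.0035] rv [-0.0016  0.0003  0.2702] dist 0.527 F [ 0.2 -0.4  0.3]
t 0.1 d [ 0.4242 -0.3312  0.1355] rv [-0.0016  0.0003  0.2702] dist 0.555 F [ 0.2 -0.4  0.3]
```
Rows are goal-limited: a row pose may be beyond; "what a row does not reach only later rows make up". So I can give 5 equal rows of final pose? It goes at most 0.05 each. Straightforward: rows with the same target.

Careful with the scale: shifts go in units of 100 mm and turns go in units of 0.2 rad. That gives: 0.2 m is 2, 0.16 m is 1.6, 0.05 rad is 0.25.

```bash
python3 drive.py '[[0.4, -0.3, 0, 0, 0, 0.25], [0.8, -0.6, 0, 0, 0, 0.5], [1.2, -0.9, 0, 0, 0, 0.75], [1.6, -1.2, 0, 0, 0, 1], [2, -1.5, 0, 0, 0, 1.35]]' 0 30; python3 -c "
from h import *
go(.485,-.25,.30,-92.6)"
```

```text
clock: 0.6
tcp_pos: [0.3128, -0.4653, 0.3036]
orientation: [-3.14, 0.075, 0.0]
contact_force: [0.6, -0.6, 0.8]
grip_width: 0.0123
gripper_force: 0.0
t 0.6 d [ 0.1617 -0.2233  0.0037] rv [-0.0004  0.0003 -0.0023] dist 0.276 F [ 0.6 -0.6  0.8]
```

Scaled: -0.2 m is -2, -0.16 m is -1.6.

```bash
python3 drive.py '[[0.3, -0.4, 0, 0, 0, 0], [0.6, -0.8, 0, 0, 0, 0], [0.9, -1.2, 0, 0, 0, 0], [1.2, -1.6, 0, 0, 0, 0], [1.5, -2, 0, 0, 0, 0]]' 0 30; python3 drive.py '[[0, 0, 0.3, 0, 0, 0], [0, 0, 0.6, 0, 0, 0], [0, 0, 0.6, 0, 0, 0]]';python3 -c "
from h import *
go(.49,-.235,.168,-92.6)"
```

```text
clock: 1.1
tcp_pos: [0.4717, -0.2724, 0.3038]
orientation: [3.141, -0.071, -0.0]
contact_force: [0.9, -1.0, 0.2]
grip_width: -0.0003
gripper_force: 0.0
clock: 1.4
tcp_pos: [0.4688, -0.2728, 0.2401]
orientation: [-3.138, 0.069, 0.012]
contact_force: [-0.5, -0.2, -1.1]
grip_width: 0.0001
gripper_force: 0.0
t 1.4 d [ 0.0201 -0.0384  0.0721] rv [-0.0031  0.0074  0.0013] dist 0.084 F [-0.5 -0.2 -1.1]
```

Scaled: 0.072 m is 0.72, 0.06 m is 0.6.

```bash
python3 drive.py '[[0.1, -0.1, 0.3, 0, 0, 0], [0.2, -0.2, 0.6, 0, 0, 0], [0.22, -0.35, 0.72, 0, 0, 0], [0.22, -0.35, 0.72, 0, 0, 0]]'
python3 - <<'E'
from h import *
go(.491,-.21,.168,-92.6)
c=r.camera_info("wrist");a,d=r.grab_frame("wrist")
cv2.imwrite("pics/w1.png",a);P=cloud("wrist",d,c)
q=P[(P[...,2]>.06)&(P[...,2]<.14)&(P[...,1]>-.2)&(P[...,1]<-.12)&(P[...,0]<.53)&(P[...,0]>.45)];print(len(q),len(q) and (q.min(0),q.max(0)))
E
```

```text
clock: 1.8
tcp_pos: [0.4944, -0.2383, 0.1711]
orientation: [-3.139, 0.067, 0.004]
contact_force: [-1.1, -0.3, 0.7]
grip_width: -0.0
gripper_force: 0.0
t 1.8 d [-0.0046 -0.0281  0.0032] rv [-0.002   0.0026  0.0026] dist 0.029 F [-1.1 -0.3  0.7]
14905 (array([ 0.45070657, -0.19999993,  0.06000089]), array([ 0.52999958, -0.1528108 ,  0.11750197]))
```

View pics/w1.png

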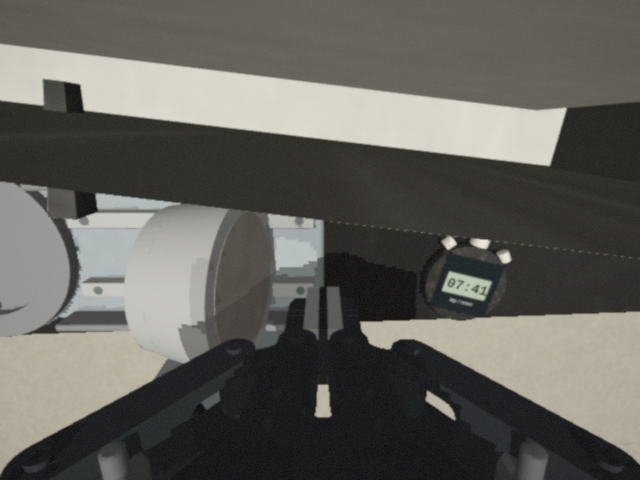

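The mould's wide face is at about (245,285), left of the closed fingertips (322,300). The stopwatch is clear to the right. Next I'll push it high on the face.

```bash
python3 drive.py '[[-0.02, -0.1, 0.02, 0, 0, 0], [-0.03, -0.2, 0.03, 0, 0, 0], [-0.03, -0.3, 0.03, 0, 0, 0], [-0.03, -0.36, 0.03, 0, 0, 0], [-0.03, -0.42, 0.03, 0, 0, 0]]';  python3 drive.py '[[0, -0.06, 0, 0, 0, 0], [0, -0.12, 0, 0, 0, 0], [0, -0.18, 0, 0, 0, 0], [0, -0.18, 0, 0, 0, 0]]'
python3 - <<'E'
from h import *
a,d=r.grab_frame("wrist");cv2.imwrite("pics/w2.png",cv2.resize(a,(400,300)))
E
```

```text
clock: 2.35
tcp_pos: [0.4937, -0.1979, 0.1695]
orientation: [3.14, -0.071, 0.002]
contact_force: [-0.2, -0.8, 1.1]
grip_width: 0.0006
gripper_force: 0.8
clock: 2.75
tcp_pos: [0.4942, -0.1788, 0.1687]
orientation: [-3.14, 0.068, 0.001]
contact_force: [0.1, -0.4, 1.0]
grip_width: 0.0001
gripper_force: 0.0
```

View pics/w2.png

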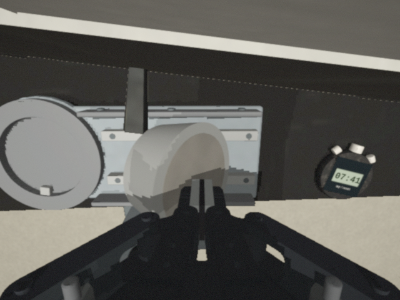

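The mould is now leaning forward at about (180,165), and the key shows in the pocket at (46,190). I'll keep pushing.

```bash
for i in 1 2; do python3 drive.py '[[0, -0.04, 0, 0, 0, 0], [0, -0.08, 0, 0, 0, 0], [0, -0.12, 0, 0, 0, 0], [0, -0.16, 0, 0, 0, 0], [0, -0.16, 0, 0, 0, 0]]'|grep -E "pos|force"; done
python3 - <<'E'
from h import *
a,d=r.grab_frame("wrist");cv2.imwrite("pics/w3.png",cv2.resize(a,(400,300)))
a,d=r.grab_frame("top");P=cloud("top",d);np.savez("f1.npz",a=a,d=d)
q=P[(P[...,2]>.05)&(P[...,2]<.14)&(P[...,1]>-.18)&(P[...,1]<-.0)&(P[...,0]<.535)&(P[...,0]>.43)];print(len(q),np.percentile(q,[1,50,99],axis=0))
E
```

```text
tcp_pos: [0.495, -0.1634, 0.1689]
contact_force: [0.3, -0.6, 0.2]
gripper_force: 0.0
tcp_pos: [0.4957, -0.1474, 0.1689]
contact_force: [-0.7, 0.3, -0.7]
gripper_force: 0.0
712 [[ 0.44449922 -0.15628943  0.05744107]
 [ 0.47564274 -0.11226363  0.06989508]
 [ 0.53350501 -0.0733905   0.07410675]]
```

View pics/w3.png

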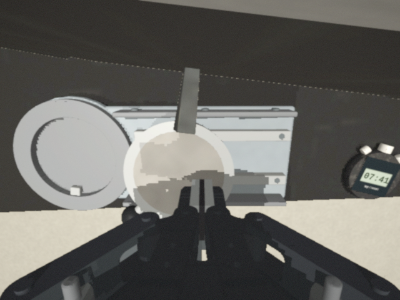

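Flat now: the mould centre is at about (180,165), the ball ahead at (128,213) and the key at (76,190). I'll back off, lower behind the rim and measure the key at full resolution.

```bash
python3 drive.py '[[0, 0.25, 0, 0, 0, 0], [0, 0.5, 0, 0, 0, 0], [0, 0.55, 0, 0, 0, 0], [0, 0.55, 0, 0, 0, 0]]'
python3 - <<'E'
from h import *
np.set_printoptions(precision=4,suppress=True)
go(.490,-.198,.125,-92.6)
c=r.camera_info("wrist");a,d=r.grab_frame("wrist");P=cloud("wrist",d,c);np.savez("f2.npz",a=a,d=d,**{k:np.array(c[k]) for k in c})
cv2.imwrite("pics/w4.png",a)
q=P[(abs(P[...,2]-.0705)<.004)&(P[...,1]>-.17)&(P[...,1]<-.05)&(P[...,0]<.56)&(P[...,0]>.43)];print("face",len(q),np.percentile(q,[.5,50,99.5],axis=0))
E
```

```text
clock: 4.3
tcp_pos: [0.4929, -0.2042, 0.1688]
orientation: [3.14, -0.075, -0.0]
contact_force: [-0.6, 0.3, 0.5]
grip_width: 0.0001
gripper_force: 0.0
t 4.3 d [-0.0032 -0.006   0.0438] rv [ 0.0002  0.0001 -0.0023] dist 0.044 F [-0.6  0.3  0.5]
face 21543 [[ 0.4543 -0.1692  0.0673]
 [ 0.4995 -0.1289  0.069 ]
 [ 0.5382 -0.0858  0.0705]]
```

View pics/w4.png

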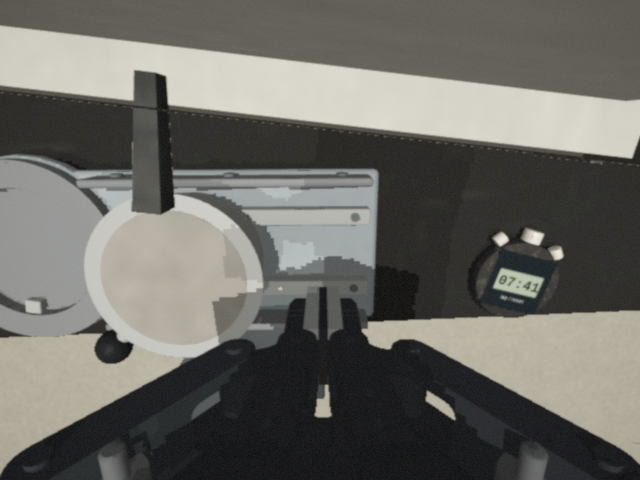

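The mould face is centred near (173,275) with the ball at (113,347), and the key shows at (35,305). I'll lower behind it and measure the key.

```bash
python3 - <<'E'
from h import *
f=np.load("f2.npz");c={k:f[k] for k in("camera_matrix","R","t")}
k=ray("",(36,302),.028,c);print(k)
P=cloud("",f['d'],c);print(P[302,36],P[275,173])
q=P[150:345,:110].reshape(-1,3);q=q[(abs(q[:,2]-.03)<.004)];print(np.nanmax(q,0),np.nanmin(q,0))
E
python3 drive.py '[[-0.03, 0, 0.3, 0, 0, 0], [-0.03, 0.02, 0.45, 0, 0, 0], [-0.03, 0.02, 0.45, 0, 0, 0]]'; python3 drive.py '[[0, -0.1, 0, 0, 0, 0], [0, -0.2, 0, 0, 0, 0], [0, -0.3, 0, 0, 0, 0], [0, -0.4, 0, 0, 0, 0], [0, -0.5, 0, 0, 0, 0]]'
```

```text
[ 0.46962776 -0.01891     0.028     ]
[ 0.46904196 -0.01777278  0.02674215] [ 0.50033026 -0.12932036  0.06918588]
[0.55952116 0.00942098 0.0339851 ] [ 0.44400903 -0.08622172  0.02600216]
clock: 4.65
tcp_pos: [0.4889, -0.2033, 0.1221]
orientation: [-3.139, 0.068, 0.006]
contact_force: [-0.1, -0.0, -0.1]
grip_width: -0.0
gripper_force: 0.0
clock: 5.15
tcp_pos: [0.4927, -0.1549, 0.1246]
orientation: [3.14, -0.071, 0.002]
contact_force: [-0.0, -5.9, 3.4]
grip_width: 0.0005
gripper_force: 3.1
```

Scaled: -0.04 m is -0.4, -0.03 m is -0.3.

```bash
python3 drive.py '[[0, -0.1, 0, 0, 0, 0], [0, -0.2, 0, 0, 0, 0], [0, -0.3, 0, 0, 0, 0], [0, -0.4, 0, 0, 0, 0], [0, -0.4, 0, 0, 0, 0]]'; python3 drive.py '[[0, -0.06, 0, 0, 0, 0], [0, -0.12, 0, 0, 0, 0], [0, -0.18, 0, 0, 0, 0], [0, -0.24, 0, 0, 0, 0], [0, -0.24, 0, 0, 0, 0]]'
python3 - <<'E'
from h import *
np.set_printoptions(precision=4,suppress=True)
c=r.camera_info("wrist");a,d=r.grab_frame("wrist");P=cloud("wrist",d,c)
cv2.imwrite("pics/w5.png",a)
q=P[(abs(P[...,2]-.0665)<.008)&(P[...,1]>-.09)&(P[...,1]<.05)&(P[...,0]<.56)&(P[...,0]>.43)];print("face",len(q),np.percentile(q,[.5,50,99.5],axis=0))
A=np.c_[q[:,:2],np.ones(len(q))];print(np.linalg.lstsq(A,q[:,2],rcond=None)[0])
E
```

```text
clock: 5.65
tcp_pos: [0.4946, -0.1129, 0.1243]
orientation: [-3.14, 0.067, -0.001]
contact_force: [0.5, -1.1, 0.9]
grip_width: 0.0001
gripper_force: 0.1
clock: 6.15
tcp_pos: [0.4949, -0.0899, 0.1237]
orientation: [-3.14, 0.069, 0.001]
contact_force: [-0.3, -0.9, -0.5]
grip_width: -0.0002
gripper_force: 0.3
face 26421 [[ 0.4629 -0.0872  0.0586]
 [ 0.5129 -0.0321  0.0665]
 [ 0.5436  0.0086  0.0744]]
[-0.0314 -0.1519  0.0777]
```

View pics/w5.png

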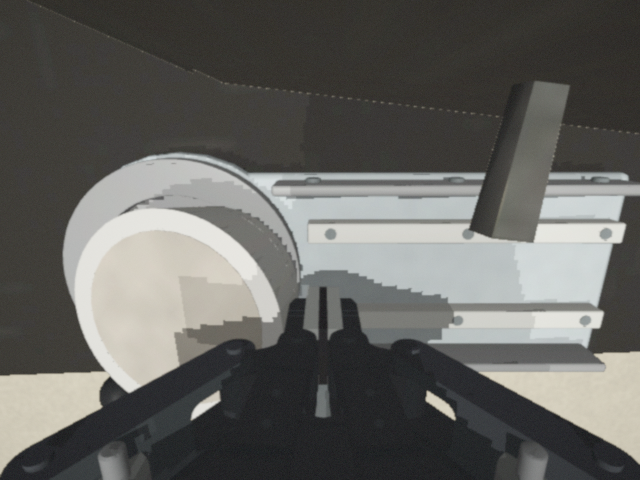

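The mould's front has dropped into the pocket, with its rear still up (face at about (180,300)). I'll push a little more, checking the force.

Scaled: -0.009 m is -0.09, -0.006 m is -0.06.

```bash
python3 drive.py '[[0, -0.03, 0, 0, 0, 0], [0, -0.06, 0, 0, 0, 0], [0, -0.09, 0, 0, 0, 0], [0, -0.09, 0, 0, 0, 0]]'
cat >> h.py <<'E'
def face():
    c=r.camera_info("wrist");a,d=r.grab_frame("wrist");P=cloud("wrist",d,c)
    hsv=cv2.cvtColor(a,cv2.COLOR_BGR2HSV)
    k=(abs(P[...,2]-.066)<.012)&(P[...,1]>-.11)&(P[...,1]<.05)&(P[...,0]<.56)&(P[...,0]>.43)
    n,l,s,ce=cv2.connectedComponentsWithStats(k.astype(np.uint8));i=1+s[1:,4].argmax();q=P[l==i]
    for _ in range(4):
        p=np.linalg.lstsq(np.c_[q[:,:2]-[.5,-.02],np.ones(len(q))],q[:,2],rcond=None)[0]
        e=q[:,2]-np.c_[q[:,:2]-[.5,-.02],np.ones(len(q))]@p;q=q[abs(e)<.003]
    print("n",len(q),"min",q.min(0).round(4),"max",q.max(0).round(4),"slopes,z@pocket centre",p.round(4));return a,P
E
python3 -c "
from h import *
face()"
```

```text
clock: 6.6
tcp_pos: [0.4953, -0.0821, 0.1237]
orientation: [3.141, -0.071, -0.001]
contact_force: [0.1, -3.6, -0.9]
grip_width: 0.0001
gripper_force: 1.5
n 22032 min [ 0.4652 -0.0877  0.0577] max [0.5452 0.0197 0.077 ] slopes,z@pocket centre [-0.0574 -0.2022  0.0665]
```

Scaled: 0.04 m is 0.4, 0.02 m is 0.2.

```bash
python3 drive.py '[[0, 0.2, 0, 0, 0, 0], [0, 0.4, 0, 0, 0, 0], [0, 0.4, 0, 0, 0, 0], [0, 0.4, 0, 0, 0, 0]]'; python3 -c "
from h import *
a,P=face();cv2.imwrite('pics/w6.png',a)"
```

```text
clock: 7.05
tcp_pos: [0.4937, -0.1215, 0.1238]
orientation: [-3.14, 0.072, 0.0]
contact_force: [-0.5, -0.2, -0.9]
grip_width: 0.0001
gripper_force: 0.0
n 29397 min [ 0.456  -0.0706  0.058 ] max [0.5454 0.0164 0.075 ] slopes,z@pocket centre [-0.0647 -0.17    0.0658]
```

View pics/w6.png

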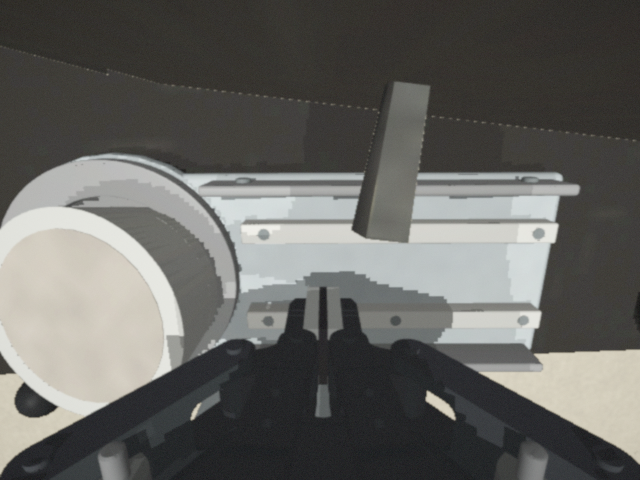

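The mould still sits with its rear on the pocket's back rim and its face tilted forward. I'll push again, lower down.

Scaled: -0.018 m is -0.18, 0.013 m is 0.13.

```bash
python3 drive.py '[[-0.01, -0.1, 0, 0, 0, 0], [-0.02, -0.18, 0.05, 0, 0, 0], [-0.02, -0.18, 0.13, 0, 0, 0], [-0.02, -0.18, 0.13, 0, 0, 0]]'; python3 drive.py '[[0, -0.04, 0, 0, 0, 0], [0, -0.08, 0, 0, 0, 0], [0, -0.12, 0, 0, 0, 0], [0, -0.16, 0, 0, 0, 0], [0, -0.16, 0, 0, 0, 0]]';  python3 -c "
from h import *
a,P=face()"
```

```text
clock: 7.5
tcp_pos: [0.4919, -0.103, 0.1097]
orientation: [-3.14, 0.068, 0.003]
contact_force: [0.1, -0.2, 0.5]
grip_width: 0.0003
gripper_force: 0.0
clock: 8.0
tcp_pos: [0.4935, -0.0873, 0.1111]
orientation: [-3.141, 0.07, -0.001]
contact_force: [0.6, -0.1, 0.2]
grip_width: 0.0002
gripper_force: 0.0
n 30948 min [ 0.4663 -0.0702  0.0567] max [0.5455 0.0196 0.0751] slopes,z@pocket centre [-0.0659 -0.1733  0.0658]
```

```bash
python3 drive.py '[[0, -0.03, 0, 0, 0, 0], [0, -0.06, 0, 0, 0, 0], [0, -0.08, 0, 0, 0, 0], [0, -0.08, 0, 0, 0, 0]]';  python3 -c "
from h import *
a,P=face()"; python3 drive.py '[[0, -0.02, 0, 0, 0, 0], [0, -0.04, 0, 0, 0, 0], [0, -0.06, 0, 0, 0, 0], [0, -0.06, 0, 0, 0, 0]]';  python3 -c "
from h import *
a,P=face();cv2.imwrite('pics/w7.png',a)"
```

```text
clock: 8.45
tcp_pos: [0.4935, -0.0804, 0.1108]
orientation: [3.14, -0.072, -0.0]
contact_force: [-1.1, -3.3, -0.8]
grip_width: -0.0001
gripper_force: 1.6
n 28838 min [ 0.4674 -0.0895  0.0576] max [0.5458 0.0224 0.0748] slopes,z@pocket centre [-0.0676 -0.1566  0.066 ]
clock: 8.9
tcp_pos: [0.4941, -0.0736, 0.1109]
orientation: [-3.141, 0.07, -0.0]
contact_force: [-0.2, -2.3, -0.9]
grip_width: 0.0001
gripper_force: 1.3
n 27727 min [ 0.4673 -0.0808  0.0577] max [0.546  0.0289 0.0746] slopes,z@pocket centre [-0.0467 -0.1603  0.0669]
```

Scaled: 0.03 m is 0.3, 0.02 m is 0.2.

```bash
python3 drive.py '[[0, 0.2, 0, 0, 0, 0], [0, 0.3, 0, 0, 0, 0], [0, 0.3, 0, 0, 0, 0], [0, 0.3, 0, 0, 0, 0]]'; python3 -c "
from h import *
a,P=face();cv2.imwrite('pics/w8.png',a)"
```

```text
clock: 9.35
tcp_pos: [0.4927, -0.1035, 0.1109]
orientation: [-3.14, 0.071, -0.0]
contact_force: [-0.2, 0.7, -0.7]
grip_width: -0.0004
gripper_force: 0.0
n 35997 min [ 0.4606 -0.0657  0.0577] max [0.5475 0.0204 0.0691] slopes,z@pocket centre [-0.0909 -0.0567  0.0644]
```

Scaled: -0.1 m is -1, -0.09 m is -0.9.

```bash
python3 drive.py '[[0, 0, -0.45, 0, 0, 0], [0, 0, -0.9, 0, 0, 0], [-0.1, -0.4, -1, 0, 0, 0], [-0.3, -0.9, -1, 0, 0, 0], [-0.45, -1.35, -1, 0, 0, 0]]'; python3 drive.py '[[0, -0.45, 0, 0, 0, 0], [0, -0.6, 0, 0, 0, 0], [0, -0.6, 0, 0, 0, 0]]';  python3 - <<'E'
from h import *
np.set_printoptions(precision=4,suppress=True)
c=r.camera_info("wrist");a,d=r.grab_frame("wrist");P=cloud("wrist",d,c);cv2.imwrite('pics/w9.png',a)
a2,d2=r.grab_frame("top");P2=cloud("top",d2)
for nm,Q,A in(("w",P,a),("t",P2,a2)):
    k=(Q[...,2]>.04)&(Q[...,2]<.075)&(Q[...,0]<.5)&(Q[...,0]>.40)&(Q[...,1]>-.06)&(Q[...,1]<.07)&(np.hypot(Q[...,0]-.5,Q[...,1]+.02)>.054)
    print(nm,k.sum())
    n,l,s,ce=cv2.connectedComponentsWithStats(k.astype(np.uint8))
    for i in range(1,n):
        if s[i,4]>8:
            q=Q[l==i];print(s[i],q.mean(0),q.min(0),q.max(0),A[l==i].mean())
f=(abs(P[...,2]-.066)<.012)&(abs(P[...,0]-.5)<.07)&(abs(P[...,1]+.02)<.07)&(a.sum(2)>200);q=P[f];print(f.sum(),np.percentile(q,[.5,50,99.5],axis=0))
E
```

```text
clock: 9.9
tcp_pos: [0.4536, 0.0336, 0.2117]
orientation: [-3.14, 0.072, -0.003]
contact_force: [0.9, 1.0, -0.6]
grip_width: -0.0
gripper_force: 0.0
clock: 10.2
tcp_pos: [0.4564, 0.0954, 0.2112]
orientation: [-3.139, 0.06, -0.001]
contact_force: [-1.2, -0.0, 0.8]
grip_width: -0.0
gripper_force: 0.0
w 741
[414 231  32  31 741] [0.4555 0.0258 0.0579] [0.4438 0.0148 0.0482] [0.4636 0.0342 0.0625] 54.42195231668916
t 63
[294 241   9   9  63] [0.4528 0.024  0.0593] [0.4445 0.0154 0.0518] [0.4631 0.0334 0.0655] 48.576719576719576
19294 [[ 0.459  -0.0633  0.0551]
 [ 0.5039 -0.0201  0.064 ]
 [ 0.5456  0.0234  0.0691]]
```

```bash
python3 -c "
from h import *
go(.467,.063,.16,-114.8)"
```

```text
t 10.3 d [0.0118 0.028  0.0508] rv [0.0006 0.0004 0.3887] dist 0.059 F [-1.  -0.5 -0.6]
```

Careful with the scale: shifts go in units of 100 mm and turns go in units of 0.2 rad. That gives: 0.05 m is 0.5, 0.04 m is 0.4, 0.39 rad is 1.95.

```bash
python3 drive.py '[[0.04, 0.1, 0.2, 0, 0, 0.65], [0.08, 0.2, 0.4, 0, 0, 1.3], [0.12, 0.28, 0.5, 0, 0, 1.95], [0.12, 0.28, 0.5, 0, 0, 1.95]]'; python3 -c "
from h import *
go(.467,.062,.115,-114.8)"
```

```text
clock: 10.7
tcp_pos: [0.4668, 0.0601, 0.1595]
orientation: [3.063, -0.686, -0.004]
contact_force: [-1.4, 0.2, 0.2]
grip_width: 0.0001
gripper_force: 0.0
t 10.7 d [-0.0006 -0.0019  0.0445] rv [ 0.0031  0.002  -0.0079] dist 0.045 F [-1.4  0.2  0.2]
```

Scaled: 0.044 m is 0.44, 0.025 m is 0.25.

```bash
python3 drive.py '[[0, -0.02, 0.25, 0, 0, 0], [0, -0.02, 0.44, 0, 0, 0], [0, -0.02, 0.44, 0, 0, 0]]'|grep -E 'pos|force'; python3 drive.py '[[0, 0.05, 0, 0, 0, 0], [0, 0.1, 0, 0, 0, 0], [0, 0.14, 0, 0, 0, 0], [0, 0.18, 0, 0, 0, 0], [0, 0.22, 0, 0, 0, 0]]'|grep -E 'pos|force'; python3 drive.py '[[0, 0.04, 0, 0, 0, 0], [0, 0.08, 0, 0, 0, 0], [0, 0.12, 0, 0, 0, 0], [0, 0.12, 0, 0, 0, 0]]'|grep -E 'pos|force'
cat >> h.py <<'E'
def look():
    c=r.camera_info("wrist");a,d=r.grab_frame("wrist");P=cloud("wrist",d,c)
    k=(abs(P[...,2]-.064)<.012)&(np.hypot(P[...,0]-.5,P[...,1]+.02)<.05)&(a.astype(int).sum(2)>200);q=P[k]
    for _ in range(4):
        M=np.c_[q[:,:2]-[.5,-.02],np.ones(len(q))];p=np.linalg.lstsq(M,q[:,2],rcond=None)[0];q=q[abs(q[:,2]-M@p)<.003]
    print("face",len(q),np.percentile(q,[.5,99.5],axis=0).round(4).tolist(),"slopes,z",p.round(4))
    k=(P[...,2]>.035)&(P[...,2]<.075)&(P[...,0]<.5)&(P[...,0]>.40)&(P[...,1]>-.06)&(P[...,1]<.07)&(np.hypot(P[...,0]-.5,P[...,1]+.02)>.054)
    n,l,s,ce=cv2.connectedComponentsWithStats(k.astype(np.uint8))
    for i in range(1,n):
        if s[i,4]>60:
            q=P[l==i];print("blob",s[i,4],q.mean(0).round(4),q.min(0).round(4),q.max(0).round(4))
    print(r.get_obs()['contact_force'].round(1));return a
E
python3 -c "
from h import *
look()"
```

```text
tcp_pos: [0.4672, 0.0641, 0.1157]
contact_force: [-0.3, -0.3, 0.2]
gripper_force: 0.0
tcp_pos: [0.4595, 0.045, 0.1175]
contact_force: [0.6, 5.7, 1.6]
gripper_force: 2.6
tcp_pos: [0.4544, 0.0344, 0.1174]
contact_force: [0.4, 3.7, 3.1]
gripper_force: 1.9
face 60421 [[0.4613, -0.0661, 0.0589], [0.5471, 0.02, 0.0673]] slopes,z [-0.0833  0.0043  0.0638]
blob 3792 [0.4573 0.0228 0.062 ] [0.4388 0.0022 0.0465] [0.4677 0.0438 0.075 ]
[0.6 4.3 3.3]
```

```bash
python3 drive.py '[[0, 0.04, 0, 0, 0, 0], [0, 0.08, 0, 0, 0, 0], [0, 0.13, 0, 0, 0, 0], [0, 0.13, 0, 0, 0, 0]]'|grep -E 'pos|force'
python3 -c "
from h import *
look()"; python3 drive.py '[[0, 0.03, 0, 0, 0, 0], [0, 0.06, 0, 0, 0, 0], [0, 0.06, 0, 0, 0, 0]]'|grep -E 'pos|force'
python3 -c "
from h import *
look()"
```

```text
tcp_pos: [0.4476, 0.0211, 0.1165]
contact_force: [-0.8, 2.8, -0.5]
gripper_force: 0.7
face 60698 [[0.4605, -0.0665, 0.0589], [0.5464, 0.0197, 0.0668]] slopes,z [-0.0733  0.0209  0.0634]
blob 3973 [0.4502 0.0088 0.0615] [ 0.4317 -0.0115  0.0455] [0.4607 0.0306 0.0749]
[ 0.6 -0.3 -0.1]
tcp_pos: [0.4457, 0.0159, 0.1168]
contact_force: [0.5, -0.1, -0.7]
gripper_force: 0.0
face 57260 [[0.458, -0.065, 0.0587], [0.5443, 0.0212, 0.0621]] slopes,z [-0.001  -0.0003  0.0605]
blob 1136 [0.4567 0.0176 0.0623] [0.4545 0.0096 0.0458] [0.4589 0.0255 0.0749]
blob 2023 [ 0.4421 -0.0032  0.0554] [ 0.4279 -0.014   0.0424] [0.4499 0.0064 0.0748]
[ 0.5 -0.3  0.6]
```

Dropped flat: the slopes are about 0 and the height reads home. I'll retreat and verify.

Scaled: -0.1 m is -1, -0.08 m is -0.8.

```bash
python3 drive.py '[[0, -0.1, 0, 0, 0, 0], [0, -0.3, 0, 0, 0, 0], [0, -0.4, -0.3, 0, 0, 0], [0, -0.4, -0.8, 0, 0, 0], [0, -0.4, -1, 0, 0, 0]]'|grep -E 'pos|force'; python3 drive.py '[[0, 0, 0, 0, 0, 0], [0, 0, 0, 0, 0, 0]]'|grep -E 'pos|force'
python3 -c "
from h import *
a=look();cv2.imwrite('pics/end.png',a)
o=r.get_obs();print(o['clock'],o['tcp_pos'])"
```

```text
tcp_pos: [0.4647, 0.0546, 0.2205]
contact_force: [0.8, -0.3, 0.9]
gripper_force: 0.0
tcp_pos: [0.463, 0.0535, 0.217]
contact_force: [0.3, -0.7, 0.5]
gripper_force: 0.0
face 17878 [[0.4578, -0.065, 0.0587], [0.544, 0.0213, 0.0623]] slopes,z [-0.0002 -0.0001  0.0605]
blob 654 [ 0.4396 -0.0035  0.0527] [ 0.4287 -0.0136  0.044 ] [0.4482 0.0057 0.0569]
[-0.7 -0.4 -0.3]
13.5 [0.46248183 0.05325691 0.21620836]
```

View pics/end.png

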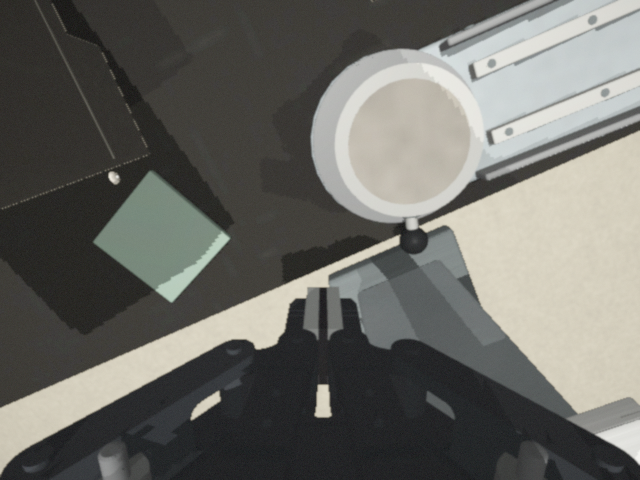

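The mould sits flat in the pocket, its face at about (410,140) and the ball at (413,238). The arm is clear and the cover glass at (160,237) is untouched.

```bash
python3 -c "
from bench import r
print(r.hand_in())"
```

```text
the job is handed in; nothing more can be done
None
```

The job is handed in: the mould is in the turntable pocket, wide face up with its notch over the key, measured flat and fully home; the arm is clear, and I never touched the stopwatch or cover glass.

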